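Fetch the boxed-in can for signing and restore the display

TASK

The guest at the signing table is about to sign the little gold can that is boxed in on the display board: first clear the flask, the trophy and the mini basketball into the side tray, then stand the can inside the ring on the signing mat, and only then put the other three back on the display board, each on the very pad it came from. Keep all four upright, put them down rather than drop them, and do not disturb the badge tin and the card pack on the board.

Things in the scene. Friction and masses are not known exactly. Their poses are not given: they have to be found in the camera images.
- can_mid (a point): Mini drinks can of gold-coloured metal, 53 mm diameter, 98 mm tall, straight sides from 5 to 86 mm above its underside, about 0.17 kg; the shortest of the four things on pads. Starts upright on the display board's middle back pad, boxed in by the three taller things. The point is at its centre, half-way up (z is its own upright axis; round about it, so its yaw means nothing).
- flask_mid (a point): Bare aluminium drinking flask, body 56 mm diameter, with a black cylindrical cap 41 mm in diameter from 112 mm to 148 mm above its underside (148 mm is its full height); about 0.3 kg. Can be gripped by the cap from above. Starts upright on one of the three outer pads. The point is at its centre, half-way up (z is its own upright axis; round about it, so its yaw means nothing).
- trophy_mid (a point): Small trophy: round dark wooden base 56 mm diameter and 30 mm high, thin metal stem, open metal cup whose outside is a straight cylinder 54 mm in diameter from 104 mm to 144 mm above the underside (full height 144 mm); about 0.35 kg. Can be gripped around the outside of the cup. Starts upright on one of the three outer pads. The point is at its centre, half-way up (z is its own upright axis; round about it, so its yaw means nothing).
- ball_mid (a point): Souvenir mini basketball, one rigid piece: a 58 mm diameter ball whose centre is 117 mm above the underside, on a black plinth with a round foot 56 mm in diameter; full height 146 mm, about 0.25 kg. Can be gripped across the ball at the height of the ball's centre. Starts upright on one of the three outer pads. The point is at its centre, half-way up (z is its own upright axis; round about it, so its yaw means nothing).
- display_board: Fixed wooden board 200 (x) x 240 (y) x 18 mm lying on the table with four flat black round pads, 66 mm diameter, flush with its top. Origin at the centre of its underside; top at 18 mm. Pad centres in its frame, mm: middle back (30, 0), left (30, 70), right (30, -70), front (-40, 0). Its -x side faces the robot at yaw 0; yaw varies by up to 0.3 rad.
- side_tray: Fixed shallow grey plastic tray, 280 (x) x 150 (y) mm outside, walls 5 mm thick and 12 mm high, floor 4 mm above the table, empty at the start; on the robot's left or right. Origin at the centre of its underside; long way is its x axis.
- signing_mat: Fixed grey signing mat 200 (x) x 150 (y) x 3 mm, on the other side of the robot from the tray, with a printed white ring, inner diameter 80 mm, about its centre; a 14 mm thick paint marker lies along its -y edge. Origin at the centre of its underside, so also the centre of the ring; top at 3 mm.
- tin_mid (a point): Bystander: round badge tin 44 mm diameter, 18 mm high, loose near a front corner of the display board (about (-65, 85) mm in the board's frame). Site at its centre.
- pack_mid (a point): Bystander: pack of cards 50 x 70 x 18 mm lying flat near the other front corner of the display board (about (-68, -75) mm in the board's frame). Site at its centre.

How it is judged:
By the outcome, as a careful person would: the job done as asked, in the order asked, and still so for the second after the job is handed in, with the robot touching nothing.
It also fails if it takes over 144 s, if anything falls off the work surface, if the arm or the gripper's body presses on something with over 40 N, if the wrist force passes 120 N, or if a joint passes its speed limit or range.

ROBOT

A 6-joint arm with a two-finger parallel gripper is mounted at the origin on the work surface. World frame = base frame: x ahead of the robot, y to its left, z up, the work surface at z = 0. Lengths are in m, angles in rad, forces in N, time in s.
With the tool pointing down it reaches from about 0.325 to 1 m from the base axis. Payload 5.1 kg.
Tool frame: the origin (TCP) lies midway between the tips of the shut fingers; the grasp point (between the pads) lies 19 mm behind it; z points along the fingers, y is the line along which they close (so a half turn about z gives the same grasp; the last joint's range is limited). The gripper opens to 85 mm and grips with 20 to 120 N. Pads are 22 mm wide; open, the fingers measure 114 mm over their backs; the gripper's body (76 mm by 85 mm) begins 54 mm behind the grasp point. The pads swing forward as they close: fully open they stand 13 mm farther back than shut.
Start: joints at [-1.287, 0.124, 1.65, -0, 1.367, -0.083], TCP at [0.233, -0.607, 0.231] pointing down, gripper open.
Joint ranges: [-2.61, 2.61], [-1.02, 2.33], [0.03, 2.71], [-1.35, 4.49], [0.32, 2.68], [-2.91, 2.91]. Speed limits (rad/s): [2.57, 2.57, 3.14, 3.14, 3.14, 3.14].

INTERFACE

Orientations are given as a unit quaternion [x, y, z, w].
In Python, from bench import r, read_camera, sign_off gives the robot as it stands.
- The arm moves only by the tool jog_arm, never from a script. Its argument "increments" is a list of rows, each an object with "xyz": the shift along the tool's x, y, z in mm, a list of three; "roll": the turn about the tool's z in degrees. In form: [{"xyz": [tx, ty, tz], "roll": roll}, ...]. A call has 1 to 12 rows; each row is the pose to reach, as a shift and turn from the pose commanded when the call began, along the tool's axes at that moment; what a row does not reach only later rows make up. A row lasts 1/12 s, in which the tool goes at most 41.7 mm and 7.16 degrees, less where a joint would pass 70% of its speed; a pose out of reach is approached as far as the arm can. A call with a gripper value outside its range is refused whole. "grip" is the closure in counts, from 0 (fully open) to 255 (shut), set as the call begins (left out, the last holds). The fingers move at their own pace and stop on an object; the grip force is fixed at half the most. Time passes only in rows, so rows that repeat a pose let the fingers close. It gives the time, the measured TCP pose, the force, the opening and the grip force at its end, in the units of the state.
- r.sense(): the state, without advancing time (a new reading comes with each control period).
- read_camera(name): name is "scene" or "top"; returns a dict with "img" (384x512x3 uint8, red, green, blue), "z_map" (384x512 float32, m along the optical axis (not along the pixel's ray), 0 where there is no reading), "fx", "fy", "cx", "cy" (pixels), "k1" (the pictures are not rectified: a ray, as slopes to the right and down, at radius r is drawn at 1 + k1 r^2 times it, then the intrinsics apply), "rvec" (rotation vector, rad) and "tvec" (3), from world to camera coordinates, as OpenCV has them. Camera axes: x right, y down, z forward; pixel columns grow to the right and rows downward; lengths in m; the calibration is good to about 2 mm. A picture is of the moment at which its call begins.
- sign_off(): hands the job in; it is judged then, once.
The state is a dict: "time_s": time; "q": joint angles; "qvel": joint speeds; "effort": joint torques, N m; "position": TCP position; "tool_rot": TCP orientation; "wrist_force": force on the tool from outside, world axes, zero at the start; "torque": the same for the moment, N m; "finger_gap": finger opening in m; "grip_force": force on a finger pad.
Only numpy, scipy, OpenCV 4.12 (cv2) and the standard library are available. Lean on these libraries where they do the work, as an engineer would, in place of code of your own. Each camera call takes 0.05 s, during which the arm holds its last target. There are 200 camera calls.

## Working session

There is one attempt and no reset: what is moved stays moved. The work goes in short steps, Python scripts to look and compute and a tool call to move; the robot and the scene stay as the last step left them, time stands still between calls to the robot, and variables do not carry over. Pictures are saved under pics/ and viewed, at most 14 in all, crops included, and the job is handed in when it is done.

Besides the shell and the picture viewer there is one more tool, called after "Call:" by a JSON object that holds its "api" and its "payload", one argument or row to a line. jog_arm: Moves the arm, as the interface text tells. Its arguments: {"type":"object","properties":{"increments":{"type":"array"},"grip":{"type":"number"}},"required":["increments"]}

```bash
ls; mkdir -p pics; cat > h.py <<'E'
import numpy as np, cv2
from bench import r, read_camera, sign_off
def pts(c):
    """world xyz for each pixel from z_map"""
    h,w=c["z_map"].shape
    u,v=np.meshgrid(np.arange(w),np.arange(h))
    K=np.array([[c["fx"],0,c["cx"]],[0,c["fy"],c["cy"]],[0,0,1.]])
    d=np.array([c["k1"],0,0,0,0.])
    n=cv2.undistortPoints(np.stack([u,v],-1).reshape(-1,1,2).astype(np.float64),K,d).reshape(h,w,2)
    R=cv2.Rodrigues(np.array(c["rvec"],float))[0]; t=np.array(c["tvec"],float).ravel()
    z=c["z_map"][...,None].astype(float)
    P=np.concatenate([n*z,z],-1)
    W=(P-t)@R
    W[c["z_map"]<=0]=np.nan
    return W
E
python3 - <<'E'
from h import *
for n in ("scene","top"):
    c=read_camera(n); cv2.imwrite(f"pics/{n}0.png",c["img"][...,::-1]); np.savez(f"{n}0.npz",**c)
    R=cv2.Rodrigues(np.array(c["rvec"],float))[0]; print(n,c["fx"],c["k1"],-R.T@np.ravel(c["tvec"]), R[2])
s=r.sense(); print(s)
E
```

```text
pics
scene 349.2445661363664 -0.019234161377887023 [ 1.07485304 -0.41754641  0.5052731 ] [-0.66830042  0.52915242 -0.52285014]
top 360.2486448179951 -0.049918110232300444 [0.39180002 0.02106382 0.83251723] [ 0.20225224 -0.01764787 -0.97917444]
{'time_s': 0.1, 'q': array([-1.28660833e+00,  1.24454471e-01,  1.65155141e+00, -2.08436195e-05,
        1.36749331e+00, -8.26079565e-02]), 'qvel': array([ 0.00079383,  0.00039478, -0.00370033,  0.00059122, -0.00251994,
        0.0002398 ]), 'effort': array([ 2.53239205e-04, -4.24931037e+01, -3.66653752e+01, -7.15652868e-05,
        3.98049247e-03,  2.75940337e-06]), 'position': array([ 0.2329135 , -0.60624162,  0.23015824]), 'tool_rot': array([ 9.83228844e-01,  1.82373605e-01, -1.06071162e-04, -9.47408082e-04]), 'wrist_force': array([ 0.29283489,  0.58394222, -0.28166597]), 'torque': array([ 0.00853469, -0.02797163,  0.0128174 ]), 'grip_force': 0.0, 'finger_gap': 0.08528101209079145}
```

View pics/scene0.png

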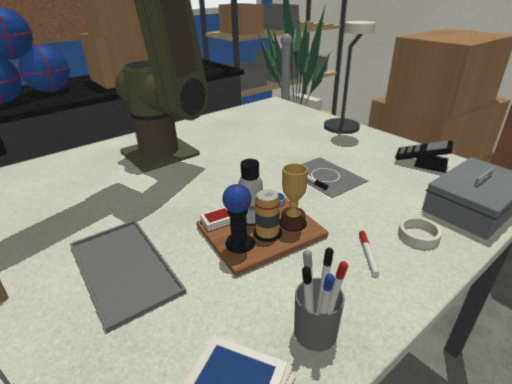

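View pics/top0.png

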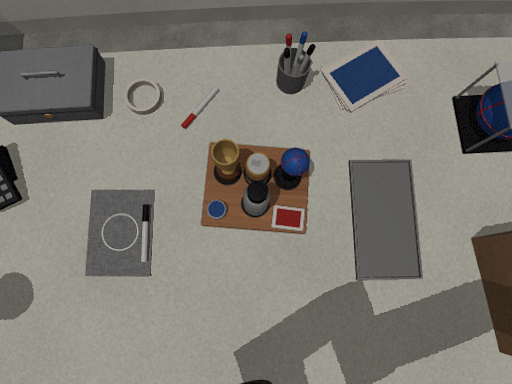

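The scene view shows the flask (250,190) in front, the trophy (294,195) on the left pad, the ball (237,210) on the right pad and the can (268,213) in the middle. The top view shows the tray on the robot's right (385,220), the mat ring on the left (120,232), the tin at (217,209) and the pack at (288,218).

```bash
cat >> h.py <<'E'
def ray(c,uv,z):
    K=np.array([[c["fx"],0,c["cx"]],[0,c["fy"],c["cy"]],[0,0,1.]])
    n=cv2.undistortPoints(np.array(uv,float).reshape(-1,1,2),K,np.array([c["k1"],0,0,0,0.])).reshape(-1,2)
    R=cv2.Rodrigues(np.array(c["rvec"],float))[0]; t=np.array(c["tvec"],float).ravel()
    o=-R.T@t; d=np.c_[n,np.ones(len(n))]@R
    return o+d*((z-o[2])/d[:,2])[:,None]
def load(n): return dict(np.load(n+".npz"))
def circ(p):
    """algebraic circle fit"""
    A=np.c_[2*p,np.ones(len(p))]; s=np.linalg.lstsq(A,(p**2).sum(1),rcond=None)[0]
    return s[0],s[1],np.sqrt(s[2]+s[0]**2+s[1]**2)
E
python3 - <<'E'
from h import *
c=load("top0"); W=pts(c); img=c["img"]; hsv=cv2.cvtColor(img,cv2.COLOR_RGB2HSV)
def rect(mask,z,name):
    mask=cv2.morphologyEx(mask.astype(np.uint8),cv2.MORPH_CLOSE,np.ones((9,9)))
    cs=cv2.findContours(mask,cv2.RETR_EXTERNAL,cv2.CHAIN_APPROX_NONE)[0]
    k=max(cs,key=cv2.contourArea)
    p=ray(c,k.reshape(-1,2),z)[:,:2]*1000
    print(name,cv2.minAreaRect(p.astype(np.float32)))
roi=lambda u0,u1,v0,v1:(np.indices(img.shape[:2])[1]>=u0)&(np.indices(img.shape[:2])[1]<=u1)&(np.indices(img.shape[:2])[0]>=v0)&(np.indices(img.shape[:2])[0]<=v1)
print(hsv[185,210],hsv[225,260],hsv[200,385],hsv[260,100],hsv[240,250])
H,S,V=[hsv[...,i].astype(int) for i in range(3)]
rect(roi(195,320,135,240)&(S>110)&(V>50),0.018,"board")
rect(roi(340,430,150,290)&(V<135),0.012,"tray")
rect(roi(75,160,180,285)&(V<125),0.003,"mat")
# ring
m=roi(98,139,210,255)&(V>150); v,u=np.nonzero(m); print("ring",circ(ray(c,np.c_[u,v],.003)[:,:2]*1000))
for n in ("top0","scene0"):
    c2=load(n); W2=pts(c2)*1000; X,Y,Z=W2[...,0],W2[...,1],W2[...,2]
    inb=(X>330)&(X<640)&(Y>-150)&(Y<170)
    hs=cv2.cvtColor(c2["img"],cv2.COLOR_RGB2HSV)
    q=W2[inb&(Z>60)]
    # cluster on heights
    for lo,hi in ((128,142),(95,110),(145,175)):
        mm=(inb&(Z>lo)&(Z<hi)).astype(np.uint8)
        k,l,st,ce=cv2.connectedComponentsWithStats(mm)
        for i in range(1,k):
            if st[i,4]>25:
                p=W2[l==i]; print(n,lo,hi,st[i],np.median(p,0).round(),p.min(0).round(),p.max(0).round(),np.round(circ(p[:,:2]),1))
E
```

```text
[ 11 132 114] [ 13 133 119] [15 11 93] [ 0  6 92] [ 24  23 156]
board ((572.4004516601562, -13.923828125), (236.92849731445312, 208.38075256347656), 82.04178619384766)
tray ((469.29296875, -287.31097412109375), (189.44334411621094, 302.82708740234375), 86.943115234375)
mat ((480.82891845703125, 306.4163818359375), (151.9321746826172, 198.7080078125), 87.2060775756836)
ring (np.float64(482.02700464350517), np.float64(307.58944071977766), np.float64(41.36542039957941))
top0 128 142 [214 143  23  14  55] [629.  54. 137.] [607.  28. 128.] [634.  72. 142.] [610.5  49.8  22.3]
top0 128 142 [214 161  24   9  42] [585.  48. 136.] [581.  27. 128.] [596.  73. 142.] [609.   50.8  26.7]
top0 128 142 [280 161  27  16  57] [565. -75. 138.] [ 560. -110.  129.] [592. -59. 142.] [589.2 -88.3  28.7]
top0 95 110 [215 149  21  14 135] [623.  54. 103.] [607.  31.  95.] [631.  73. 110.] [611.8  51.2  16.8]
top0 95 110 [245 160  25  19  96] [575. -10. 105.] [567. -39.  96.] [606.  12. 110.] [594.1 -13.9  25.2]
top0 145 175 [212 139  27  29 240] [610.  50. 160.] [582.  24. 145.] [635.  75. 165.] [607.7  49.
[... 611 characters left out ...]
. -25.  95.] [555.  11. 110.] [530.6  -7.2  23.5]
scene0 95 110 [284 193  21   7  63] [622.  36. 104.] [603.  26.  95.] [632.  60. 110.] [612.9  46.   15.7]
scene0 95 110 [255 198  25  13 164] [613. -30. 104.] [575. -41.  95.] [621.   7. 110.] [593.7 -13.9  25.4]
scene0 95 110 [227 210  21  10  89] [603. -99. 105.] [ 576. -109.   95.] [609. -74. 110.] [589.2 -88.9  17.9]
scene0 145 175 [240 159  19  17 271] [536. -14. 163.] [507. -28. 145.] [548.  12. 168.] [529.4  -9.8  15.6]
scene0 145 175 [282 163  26  20 387] [610.  49. 155.] [582.  22. 145.] [635.  78. 164.] [608.5  50.3  25.4]
scene0 145 175 [223 184  28  18 380] [599. -96. 156.] [ 569. -115.  145.] [615. -64. 165.] [593.6 -91.9  16.8]
```

Call:
{"api": "jog_arm", "payload": {
  "increments": [
    {"xyz": [488,-454,-10],"roll": -69},
    {"xyz": [488,-454,-10],"roll": -69},
    {"xyz": [488,-454,-10],"roll": -69},
    {"xyz": [488,-454,-10],"roll": -69},
    {"xyz": [488,-454,-10],"roll": -69},
    {"xyz": [488,-454,-10],"roll": -69},
    {"xyz": [488,-454,-10],"roll": -69},
    {"xyz": [488,-454,-10],"roll": -69},
    {"xyz": [488,-454,-10],"roll": -69},
    {"xyz": [488,-454,-10],"roll": -69}
  ],
  "grip": 0
}}

```text
time_s: 0.93
position: [0.4162, -0.2304, 0.2373]
tool_rot: [0.705, 0.709, 0.0, -0.0]
wrist_force: [1.3, 0.3, -0.0]
finger_gap: 0.0856
grip_force: 0.0
```

```bash
python3 - <<'E'
from h import *
c=load("top0"); print(ray(c,[(350,160),(410,160),(421,278),(357,279)],.012)*1000)
W=pts(c)*1000
for v in (180,220,260): print([tuple(W[v,u].round().astype(int)) for u in (347,350,352,356,385,412,415,418,420,423)])
s=r.sense();print(s["position"],s["tool_rot"])
E
```

```text
[[ 620.6727969  -240.52938079   12.        ]
 [ 613.13454855 -386.18370428   12.        ]
 [ 337.55492775 -371.41011632   12.        ]
 [ 345.12136297 -225.3316508    12.        ]]
[(np.int64(575), np.int64(-232), np.int64(-1)), (np.int64(574), np.int64(-237), np.int64(4)), (np.int64(572), np.int64(-240), np.int64(11)), (np.int64(573), np.int64(-252), np.int64(3)), (np.int64(569), np.int64(-321), np.int64(5)), (np.int64(564), np.int64(-383), np.int64(13)), (np.int64(566), np.int64(-398), np.int64(-2)), (np.int64(566), np.int64(-405), np.int64(-2)), (np.int64(565), np.int64(-408), np.int64(2)), (np.int64(565), np.int64(-417), np.int64(-1))]
[(np.int64(480), np.int64(-221), np.int64(0)), (np.int64(479), np.int64(-227), np.int64(1)), (np.int64(479), np.int64(-232), np.int64(1)), (np.int64(478), np.int64(-241), np.int64(4)), (np.int64(474), np.int64(-309), np.int64(5)), (np.int64(470), np.int64(-373), np.int64(4)), (np.int64(469), np.int64(-377), np.int64(12)), (np.int64(470), np.int64(-390), np.int64(0)), (np.int64(469), np.int64(-394), np.int64(1)), (np.int64(469), np.int64(-402), np.int64(-1))]
[(np.int64(388), np.int64(-211), np.int64(-1)), (np.int64(388), np.int64(-217), np.int64(1)), (np.int64(387), np.int64(-223), np.int64(-2)), (np.int64(387), np.int64(-228), np.int64(11)), (np.int64(383), np.int64(-297), np.int64(4)), (np.int64(379), np.int64(-360), np.int64(4)), (np.int64(378), np.int64(-368), np.int64(1)), (np.int64(378), np.int64(-371), np.int64(9)), (np.int64(377), np.int64(-375), np.int64(11)), (np.int64(377), np.int64(-387), np.int64(1))]
[ 0.41621594 -0.2304061   0.23728867] [ 7.05230629e-01  7.08977967e-01  1.13156645e-05 -5.76236768e-05]
```

Call:
{"api": "jog_arm", "payload": {
  "increments": [
    {"xyz": [222,111,0],"roll": 0},
    {"xyz": [222,111,0],"roll": 0},
    {"xyz": [222,111,0],"roll": 0},
    {"xyz": [222,111,0],"roll": 0},
    {"xyz": [222,111,0],"roll": 0},
    {"xyz": [222,111,0],"roll": 0},
    {"xyz": [222,111,0],"roll": 0},
    {"xyz": [222,111,0],"roll": 0},
    {"xyz": [222,111,30],"roll": 0},
    {"xyz": [222,111,60],"roll": 0},
    {"xyz": [222,111,60],"roll": 0}
  ]
}}

```text
time_s: 1.85
position: [0.5225, -0.011, 0.1708]
tool_rot: [0.707, 0.707, -0.004, -0.005]
wrist_force: [-1.4, 0.4, -1.7]
finger_gap: 0.0853
grip_force: 0.0
```

```bash
python3 - <<'E'
from h import *
c=read_camera("scene"); cv2.imwrite("pics/s1.png",cv2.resize(c["img"][130:280,180:350,::-1],None,fx=4,fy=4))
s=r.sense();print(s["position"],s["tool_rot"],s["qvel"])
E
```

```text
[ 0.52390909 -0.01116023  0.17368531] [ 0.7075486   0.70665231 -0.00267822 -0.00321328] [ 0.00096609 -0.03257862 -0.07598194  0.00305413  0.00997355  0.00226673]
```

View pics/s1.png

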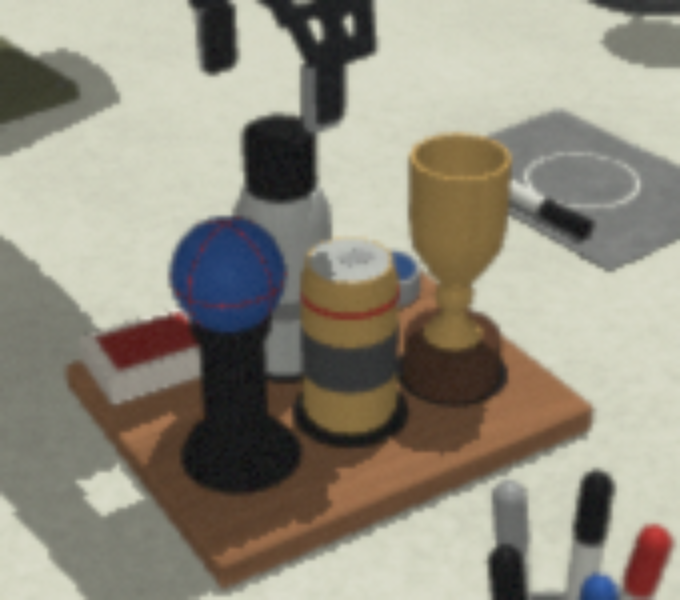

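The crop shows the two fingers at (215,40) and (330,90), straddling the cap at (275,155) and still above it.

Call:
{"api": "jog_arm", "payload": {
  "increments": [
    {"xyz": [0,0,15],"roll": 0},
    {"xyz": [0,0,30],"roll": 0},
    {"xyz": [0,0,44],"roll": 0},
    {"xyz": [0,0,44],"roll": 0},
    {"xyz": [0,0,44],"roll": 0}
  ]
}}

```text
time_s: 2.32
position: [0.5272, -0.0112, 0.1347]
tool_rot: [0.707, 0.707, 0.0, 0.0]
wrist_force: [1.0, -0.7, 0.1]
finger_gap: 0.0853
grip_force: 0.0
```

Call:
{"api": "jog_arm", "payload": {
  "increments": [
    {"xyz": [3,0,0],"roll": 0},
    {"xyz": [3,0,0],"roll": 0},
    {"xyz": [3,0,0],"roll": 0},
    {"xyz": [3,0,0],"roll": 0},
    {"xyz": [3,0,0],"roll": 0},
    {"xyz": [3,0,0],"roll": 0},
    {"xyz": [3,0,0],"roll": 0},
    {"xyz": [3,0,0],"roll": 0},
    {"xyz": [3,0,0],"roll": 0},
    {"xyz": [3,0,0],"roll": 0}
  ],
  "grip": 255
}}

```text
time_s: 3.15
position: [0.5277, -0.0075, 0.135]
tool_rot: [0.707, 0.707, 0.0, 0.001]
wrist_force: [-2.1, 0.9, 5.7]
finger_gap: 0.0395
grip_force: 60.5
```

Call:
{"api": "jog_arm", "payload": {
  "increments": [
    {"xyz": [0,0,-10],"roll": 0},
    {"xyz": [0,0,-30],"roll": 0},
    {"xyz": [0,0,-55],"roll": 0},
    {"xyz": [-15,-8,-70],"roll": 0},
    {"xyz": [-45,-23,-70],"roll": 0},
    {"xyz": [-80,-41,-70],"roll": 0},
    {"xyz": [-115,-60,-70],"roll": 0},
    {"xyz": [-150,-78,-70],"roll": 0},
    {"xyz": [-185,-96,-70],"roll": 0},
    {"xyz": [-220,-114,-70],"roll": 0},
    {"xyz": [-248,-128,-70],"roll": 0},
    {"xyz": [-263,-136,-70],"roll": 0}
  ]
}}

```text
time_s: 4.15
position: [0.3889, -0.2728, 0.2031]
tool_rot: [0.708, 0.706, -0.001, -0.0]
wrist_force: [0.8, 0.5, -2.5]
finger_gap: 0.0394
grip_force: 61.1
```

Call:
{"api": "jog_arm", "payload": {
  "increments": [
    {"xyz": [0,0,0],"roll": 0},
    {"xyz": [0,0,20],"roll": 0},
    {"xyz": [0,0,50],"roll": 0},
    {"xyz": [0,0,70],"roll": 0},
    {"xyz": [0,0,78],"roll": 0},
    {"xyz": [0,0,78],"roll": 0},
    {"xyz": [0,0,78],"roll": 0}
  ]
}}

```text
time_s: 4.73
position: [0.3915, -0.2702, 0.126]
tool_rot: [0.707, 0.707, 0.0, 0.0]
wrist_force: [-0.4, 0.3, -2.4]
finger_gap: 0.0396
grip_force: 61.7
```

Call:
{"api": "jog_arm", "payload": {
  "increments": [
    {"xyz": [0,0,2],"roll": 0},
    {"xyz": [0,0,3],"roll": 0},
    {"xyz": [0,0,4],"roll": 0},
    {"xyz": [0,0,5],"roll": 0},
    {"xyz": [0,0,5],"roll": 0},
    {"xyz": [0,0,5],"roll": 0}
  ]
}}

```text
time_s: 5.23
position: [0.3914, -0.2707, 0.1211]
tool_rot: [0.707, 0.707, 0.0, 0.001]
wrist_force: [-0.3, -0.5, -1.0]
finger_gap: 0.0397
grip_force: 61.8
```

Call:
{"api": "jog_arm", "payload": {
  "increments": [
    {"xyz": [0,0,0.5],"roll": 0},
    {"xyz": [0,0,1],"roll": 0},
    {"xyz": [0,0,1],"roll": 0},
    {"xyz": [0,0,1],"roll": 0}
  ]
}}

```text
time_s: 5.57
position: [0.3915, -0.2711, 0.1211]
tool_rot: [0.707, 0.707, -0.0, 0.001]
wrist_force: [-2.2, 0.9, 4.6]
finger_gap: 0.0398
grip_force: 62.2
```

Call:
{"api": "jog_arm", "payload": {
  "increments": [
    {"xyz": [0,0,1],"roll": 0},
    {"xyz": [0,0,1],"roll": 0},
    {"xyz": [0,0,1],"roll": 0},
    {"xyz": [0,0,1],"roll": 0},
    {"xyz": [0,0,1],"roll": 0},
    {"xyz": [0,0,1],"roll": 0},
    {"xyz": [0,0,0],"roll": 0},
    {"xyz": [0,0,-30],"roll": 0},
    {"xyz": [0,0,-70],"roll": 0},
    {"xyz": [0,0,-110],"roll": 0},
    {"xyz": [0,0,-110],"roll": 0}
  ],
  "grip": 0
}}

```text
time_s: 6.48
position: [0.3944, -0.2733, 0.2394]
tool_rot: [0.707, 0.707, 0.001, 0.008]
wrist_force: [0.5, -2.0, 1.3]
finger_gap: 0.0856
grip_force: 0.0
```

Call:
{"api": "jog_arm", "payload": {
  "increments": [
    {"xyz": [20,21,0],"roll": 0},
    {"xyz": [48,52,0],"roll": 0},
    {"xyz": [76,82,0],"roll": 0},
    {"xyz": [104,112,0],"roll": 0},
    {"xyz": [132,142,0],"roll": 0},
    {"xyz": [160,172,0],"roll": 0},
    {"xyz": [178,191,0],"roll": 0},
    {"xyz": [183,196,0],"roll": 0},
    {"xyz": [183,196,0],"roll": 0},
    {"xyz": [183,196,20],"roll": 0},
    {"xyz": [183,196,40],"roll": 0},
    {"xyz": [183,196,40],"roll": 0}
  ]
}}

```text
time_s: 7.48
position: [0.5836, -0.088, 0.1849]
tool_rot: [0.707, 0.707, -0.002, -0.003]
wrist_force: [-1.0, 0.3, -0.3]
finger_gap: 0.0855
grip_force: 0.0
```

```bash
python3 - <<'E'
from h import *
s=r.sense();print(s["position"],s["tool_rot"])
c=read_camera("scene"); cv2.imwrite("pics/s2.png",c["img"][...,::-1])
E
```

```text
[ 0.58364332 -0.08801005  0.18490688] [ 0.70747328  0.70672896 -0.00227491 -0.00324834]
```

View pics/s2.png

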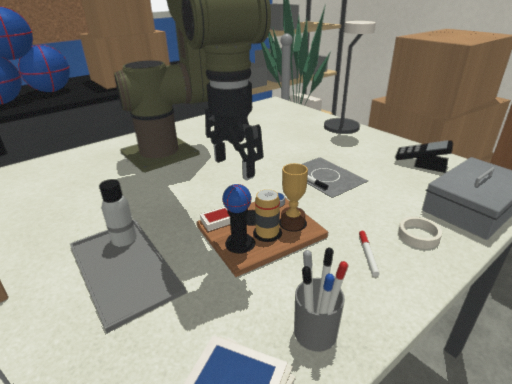

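The picture shows the flask standing upright in the tray at (118,215), and the open gripper at (235,150) above the ball at (237,198).

Call:
{"api": "jog_arm", "payload": {
  "increments": [
    {"xyz": [0,0,15],"roll": 0},
    {"xyz": [0,0,35],"roll": 0},
    {"xyz": [0,0,55],"roll": 0},
    {"xyz": [0,0,73],"roll": 0},
    {"xyz": [0,0,73],"roll": 0},
    {"xyz": [0,0,73],"roll": 0}
  ]
}}

```text
time_s: 8.03
position: [0.5865, -0.0882, 0.1169]
tool_rot: [0.707, 0.707, -0.0, -0.0]
wrist_force: [1.1, 0.6, 0.2]
finger_gap: 0.0851
grip_force: 0.0
```

Call:
{"api": "jog_arm", "payload": {
  "increments": [
    {"xyz": [0,1,1],"roll": 0},
    {"xyz": [0,1,1],"roll": 0},
    {"xyz": [0,1,1],"roll": 0},
    {"xyz": [0,1,1],"roll": 0},
    {"xyz": [0,1,1],"roll": 0},
    {"xyz": [0,1,1],"roll": 0},
    {"xyz": [0,1,1],"roll": 0},
    {"xyz": [0,1,1],"roll": 0}
  ],
  "grip": 255
}}

```text
time_s: 8.7
position: [0.5894, -0.0879, 0.1183]
tool_rot: [0.707, 0.707, 0.001, 0.002]
wrist_force: [-2.2, 0.3, 7.4]
finger_gap: 0.0555
grip_force: 63.9
```

Call:
{"api": "jog_arm", "payload": {
  "increments": [
    {"xyz": [0,0,-10],"roll": 0},
    {"xyz": [0,0,-30],"roll": 0},
    {"xyz": [-4,0,-52],"roll": 0},
    {"xyz": [-20,-2,-60],"roll": 0},
    {"xyz": [-48,-5,-60],"roll": 0},
    {"xyz": [-80,-8,-60],"roll": 0},
    {"xyz": [-112,-11,-60],"roll": 0},
    {"xyz": [-144,-14,-60],"roll": 0},
    {"xyz": [-172,-17,-60],"roll": 0},
    {"xyz": [-188,-18,-60],"roll": 0},
    {"xyz": [-193,-18,-60],"roll": 0},
    {"xyz": [-193,-18,-60],"roll": 0}
  ]
}}

```text
time_s: 9.7
position: [0.5698, -0.281, 0.1754]
tool_rot: [0.708, 0.707, 0.0, -0.0]
wrist_force: [-0.6, 0.8, -2.1]
finger_gap: 0.0554
grip_force: 64.2
```

Call:
{"api": "jog_arm", "payload": {
  "increments": [
    {"xyz": [0,0,15],"roll": 0},
    {"xyz": [0,0,40],"roll": 0},
    {"xyz": [0,0,60],"roll": 0},
    {"xyz": [0,0,68],"roll": 0},
    {"xyz": [0,0,70],"roll": 0},
    {"xyz": [0,0,71],"roll": 0},
    {"xyz": [0,0,72],"roll": 0},
    {"xyz": [0,0,73],"roll": 0},
    {"xyz": [0,0,73],"roll": 0}
  ]
}}

```text
time_s: 10.45
position: [0.5706, -0.2804, 0.1038]
tool_rot: [0.707, 0.707, 0.0, 0.001]
wrist_force: [-1.5, 0.4, 1.9]
finger_gap: 0.0553
grip_force: 66.0
```

Call:
{"api": "jog_arm", "payload": {
  "increments": [
    {"xyz": [0,0,0.5],"roll": 0},
    {"xyz": [0,0,0.5],"roll": 0},
    {"xyz": [0,0,0],"roll": 0},
    {"xyz": [0,0,0],"roll": 0},
    {"xyz": [0,0,0],"roll": 0},
    {"xyz": [0,0,0],"roll": 0},
    {"xyz": [0,0,-20],"roll": 0},
    {"xyz": [0,0,-50],"roll": 0},
    {"xyz": [0,0,-85],"roll": 0},
    {"xyz": [0,0,-118],"roll": 0},
    {"xyz": [0,0,-125],"roll": 0},
    {"xyz": [0,0,-125],"roll": 0}
  ],
  "grip": 0
}}

```text
time_s: 11.45
position: [0.5719, -0.2815, 0.2324]
tool_rot: [0.707, 0.707, 0.001, 0.004]
wrist_force: [0.0, -0.7, -0.0]
finger_gap: 0.0851
grip_force: 0.0
```

Call:
{"api": "jog_arm", "payload": {
  "increments": [
    {"xyz": [25,3,0],"roll": 0},
    {"xyz": [60,7,0],"roll": 0},
    {"xyz": [98,11,0],"roll": 0},
    {"xyz": [136,15,0],"roll": 0},
    {"xyz": [174,20,0],"roll": 0},
    {"xyz": [212,24,0],"roll": 0},
    {"xyz": [250,28,0],"roll": 0},
    {"xyz": [285,32,0],"roll": 0},
    {"xyz": [312,35,0],"roll": 0},
    {"xyz": [326,37,0],"roll": 0},
    {"xyz": [330,37,0],"roll": 0},
    {"xyz": [330,37,0],"roll": 0}
  ]
}}

```text
time_s: 12.45
position: [0.6065, 0.0499, 0.2262]
tool_rot: [0.707, 0.708, -0.001, -0.001]
wrist_force: [-0.1, -0.1, 0.2]
finger_gap: 0.0855
grip_force: 0.0
```

Call:
{"api": "jog_arm", "payload": {
  "increments": [
    {"xyz": [0,0,15],"roll": 0},
    {"xyz": [0,0,35],"roll": 0},
    {"xyz": [0,0,60],"roll": 0},
    {"xyz": [0,0,85],"roll": 0},
    {"xyz": [0,0,98],"roll": 0},
    {"xyz": [0,0,104],"roll": 0},
    {"xyz": [0,0,104],"roll": 0},
    {"xyz": [0,0,104],"roll": 0}
  ]
}}

```text
time_s: 13.12
position: [0.6075, 0.0489, 0.1244]
tool_rot: [0.707, 0.707, 0.0, 0.0]
wrist_force: [0.9, 0.4, 0.1]
finger_gap: 0.0851
grip_force: 0.0
```

Call:
{"api": "jog_arm", "payload": {
  "increments": [
    {"xyz": [1,0.5,0],"roll": 0},
    {"xyz": [1,0.5,0],"roll": 0},
    {"xyz": [1,0.5,0],"roll": 0},
    {"xyz": [1,0.5,0],"roll": 0},
    {"xyz": [1,0.5,0],"roll": 0},
    {"xyz": [1,0.5,0],"roll": 0},
    {"xyz": [1,0.5,0],"roll": 0},
    {"xyz": [1,0.5,0],"roll": 0}
  ],
  "grip": 255
}}

```text
time_s: 13.78
position: [0.6086, 0.0507, 0.1258]
tool_rot: [0.707, 0.707, 0.001, 0.001]
wrist_force: [-1.3, -1.0, 6.5]
finger_gap: 0.0522
grip_force: 63.1
```

Call:
{"api": "jog_arm", "payload": {
  "increments": [
    {"xyz": [0,0,-10],"roll": 0},
    {"xyz": [0,0,-30],"roll": 0},
    {"xyz": [0,0,-60],"roll": 0},
    {"xyz": [0,0,-90],"roll": 0},
    {"xyz": [0,0,-112],"roll": 0},
    {"xyz": [0,-10,-120],"roll": 0},
    {"xyz": [-4,-30,-120],"roll": 0},
    {"xyz": [-20,-55,-120],"roll": 0},
    {"xyz": [-45,-75,-120],"roll": 0},
    {"xyz": [-75,-90,-120],"roll": 0},
    {"xyz": [-100,-100,-120],"roll": 0},
    {"xyz": [-120,-105,-120],"roll": 0}
  ]
}}

```text
time_s: 14.78
position: [0.5006, -0.0706, 0.2431]
tool_rot: [0.707, 0.707, -0.001, -0.0]
wrist_force: [-0.3, -0.2, -1.7]
finger_gap: 0.0522
grip_force: 63.8
```

Call:
{"api": "jog_arm", "payload": {
  "increments": [
    {"xyz": [-20,-3,0],"roll": 0},
    {"xyz": [-50,-8,0],"roll": 0},
    {"xyz": [-84,-14,0],"roll": 0},
    {"xyz": [-118,-18,0],"roll": 0},
    {"xyz": [-152,-22,0],"roll": 0},
    {"xyz": [-186,-25,0],"roll": 0},
    {"xyz": [-218,-26,0],"roll": 0},
    {"xyz": [-245,-26,0],"roll": 0},
    {"xyz": [-262,-26,0],"roll": 0},
    {"xyz": [-267,-26,0],"roll": 0},
    {"xyz": [-267,-26,0],"roll": 0}
  ]
}}

```text
time_s: 15.7
position: [0.4763, -0.3368, 0.243]
tool_rot: [0.707, 0.707, 0.0, -0.001]
wrist_force: [-0.4, 0.3, -2.7]
finger_gap: 0.0521
grip_force: 63.8
```

Call:
{"api": "jog_arm", "payload": {
  "increments": [
    {"xyz": [0,0,15],"roll": 0},
    {"xyz": [0,0,40],"roll": 0},
    {"xyz": [0,0,70],"roll": 0},
    {"xyz": [0,0,100],"roll": 0},
    {"xyz": [0,0,120],"roll": 0},
    {"xyz": [0,0,128],"roll": 0},
    {"xyz": [0,0,130],"roll": 0},
    {"xyz": [0,0,131],"roll": 0},
    {"xyz": [0,0,132],"roll": 0},
    {"xyz": [0,0,132],"roll": 0}
  ]
}}

```text
time_s: 16.53
position: [0.4772, -0.3364, 0.1126]
tool_rot: [0.707, 0.707, 0.0, 0.001]
wrist_force: [-0.2, -0.2, -2.7]
finger_gap: 0.052
grip_force: 63.9
```

Call:
{"api": "jog_arm", "payload": {
  "increments": [
    {"xyz": [0,0,1],"roll": 0},
    {"xyz": [0,0,2],"roll": 0},
    {"xyz": [0,0,2.5],"roll": 0},
    {"xyz": [0,0,2.5],"roll": 0}
  ]
}}

```text
time_s: 16.87
position: [0.4773, -0.3373, 0.1119]
tool_rot: [0.707, 0.707, -0.0, 0.001]
wrist_force: [-3.4, 0.4, 7.4]
finger_gap: 0.0523
grip_force: 64.8
```

Call:
{"api": "jog_arm", "payload": {
  "increments": [
    {"xyz": [0,0,-1],"roll": 0},
    {"xyz": [0,0,-1],"roll": 0},
    {"xyz": [0,0,-1],"roll": 0},
    {"xyz": [0,0,-1],"roll": 0},
    {"xyz": [0,0,-1],"roll": 0},
    {"xyz": [0,0,-1],"roll": 0},
    {"xyz": [0,0,-20],"roll": 0},
    {"xyz": [0,0,-50],"roll": 0},
    {"xyz": [0,0,-85],"roll": 0},
    {"xyz": [0,0,-112],"roll": 0},
    {"xyz": [0,0,-120],"roll": 0},
    {"xyz": [0,0,-120],"roll": 0}
  ],
  "grip": 0
}}

```text
time_s: 17.87
position: [0.4779, -0.3376, 0.2327]
tool_rot: [0.707, 0.707, 0.0, 0.003]
wrist_force: [-0.3, -0.1, 1.2]
finger_gap: 0.0858
grip_force: 0.0
```

```bash
python3 - <<'E'
from h import *
for n in ("scene","top"):
    c=read_camera(n); np.savez(n+"3.npz",**c); cv2.imwrite(f"pics/{n}3.png",c["img"][...,::-1])
E
python3 - <<'E'
import cv2,numpy as np
a=cv2.imread("pics/top3.png"); b=cv2.imread("pics/scene3.png")
cv2.imwrite("pics/both3.png",np.vstack([cv2.resize(a[130:260,190:440],(750,390)),cv2.resize(b[150:300,60:420],(750,210))]))
E
```

```text
(no output)
```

View pics/both3.png

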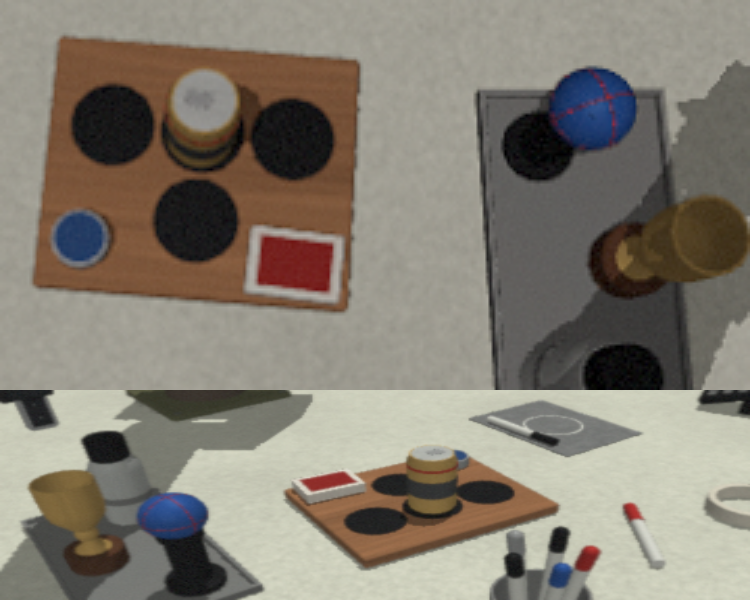

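The crop shows all three standing in the tray. The pads are empty (112,125), (292,138), (195,220) and the can is alone at (205,115).

```bash
python3 - <<'E'
from h import *
for n in ("top3","scene3"):
    c=load(n); img=c["img"]; V=img.max(2).astype(int); W=pts(c)*1000
    b=(abs(W[...,0]-570)<130)&(abs(W[...,1]+15)<130)&(abs(W[...,2]-18)<10)
    m=((V<62)&b).astype(np.uint8)
    m=cv2.morphologyEx(m,cv2.MORPH_OPEN,np.ones((3,3)))
    k,l,st,ce=cv2.connectedComponentsWithStats(m)
    for i in range(1,k):
        if st[i,4]>60:
            ct=max(cv2.findContours((l==i).astype(np.uint8),0,1)[0],key=len).reshape(-1,2)
            p=ray(c,ct,.018)[:,:2]*1000; q=ray(c,[ce[i]],.018)[0]*1000
            print(n,st[i],q.round(1),np.round(circ(p),1))
    X,Y,Z=W[...,0],W[...,1],W[...,2]
    reg={"can":((X>540)&(X<640)&(abs(Y+15)<45),60,103),"flask":((X>350)&(X<440)&(abs(Y+271)<45),120,150),"trophy":((X>440)&(X<515)&(abs(Y+337)<40),112,147),"ball":((X>535)&(X<610)&(abs(Y+281)<40),110,140)}
    for o,(a,lo,hi) in reg.items():
        p=W[a&(Z>lo)&(Z<hi)]; 
        if len(p)>20: print(n,o,len(p),np.round(circ(p[:,:2]),1))
E
```

```text
top3 [214 158  27  27 576] [607.6  52.3  18. ] [607.8  52.3  31.1]
top3 [273 163  28  27 587] [588.7 -86.1  18. ] [588.9 -86.   31.4]
top3 [241 190  28  27 597] [528.7  -7.6  18. ] [528.9  -7.5  30.8]
top3 can 118 [594.3 -14.1  26.3]
top3 flask 162 [ 391.7 -269.9   18.6]
top3 trophy 472 [ 478.3 -336.7   25.3]
top3 ball 312 [ 572.2 -280.    24.8]
scene3 [239 210  16  15 198] [519.7 -13.2  18. ] [520.1 -11.2  25.1]
scene3 [279 215  27  16 340] [604.9  54.1  18. ] [604.2  54.7  30.1]
scene3 [254 233  27   9 105] [611.  -26.6  18. ] [597.9 -17.9  25.6]
scene3 [226 234  30  19 434] [586.3 -84.3  18. ] [585.5 -83.7  30.6]
scene3 can 416 [593.3 -13.7  26.1]
scene3 flask 261 [ 391.5 -271.3   18.4]
scene3 trophy 837 [ 478.3 -336.4   25.5]
scene3 ball 553 [ 574.  -280.7   25. ]
```

Call:
{"api": "jog_arm", "payload": {
  "increments": [
    {"xyz": [25,9,0],"roll": 0},
    {"xyz": [60,22,0],"roll": 0},
    {"xyz": [96,35,0],"roll": 0},
    {"xyz": [132,48,0],"roll": 0},
    {"xyz": [168,61,0],"roll": 0},
    {"xyz": [204,74,0],"roll": 0},
    {"xyz": [240,87,0],"roll": 0},
    {"xyz": [275,99,0],"roll": 0},
    {"xyz": [303,109,0],"roll": 0},
    {"xyz": [319,115,0],"roll": 0},
    {"xyz": [323,117,0],"roll": 0},
    {"xyz": [323,117,0],"roll": 0}
  ]
}}

```text
time_s: 18.97
position: [0.5925, -0.0123, 0.2262]
tool_rot: [0.706, 0.708, -0.002, -0.002]
wrist_force: [0.1, 0.2, -0.6]
finger_gap: 0.0857
grip_force: 0.0
```

Call:
{"api": "jog_arm", "payload": {
  "increments": [
    {"xyz": [0,0,15],"roll": 0},
    {"xyz": [0,0,40],"roll": 0},
    {"xyz": [0,0,70],"roll": 0},
    {"xyz": [0,0,80],"roll": 0},
    {"xyz": [0,0,80],"roll": 0},
    {"xyz": [0,0,80],"roll": 0}
  ]
}}

```text
time_s: 19.47
position: [0.5929, -0.0143, 0.1484]
tool_rot: [0.707, 0.707, -0.001, -0.001]
wrist_force: [-0.5, -0.5, -0.1]
finger_gap: 0.0856
grip_force: 0.0
```

Call:
{"api": "jog_arm", "payload": {
  "increments": [
    {"xyz": [0,0,15],"roll": 0},
    {"xyz": [0,0,40],"roll": 0},
    {"xyz": [0,0,65],"roll": 0},
    {"xyz": [0,0,80],"roll": 0},
    {"xyz": [0,0,89],"roll": 0},
    {"xyz": [0,0,90],"roll": 0},
    {"xyz": [0,0,90],"roll": 0}
  ]
}}

```text
time_s: 20.05
position: [0.5944, -0.0138, 0.0604]
tool_rot: [0.707, 0.707, 0.001, 0.001]
wrist_force: [0.4, -0.5, 1.3]
finger_gap: 0.0852
grip_force: 0.0
```

Call:
{"api": "jog_arm", "payload": {
  "increments": [
    {"xyz": [0,0,0],"roll": 0},
    {"xyz": [0,0,0],"roll": 0},
    {"xyz": [0,0,0],"roll": 0},
    {"xyz": [0,0,0],"roll": 0},
    {"xyz": [0,0,0],"roll": 0},
    {"xyz": [0,0,0],"roll": 0},
    {"xyz": [0,0,0],"roll": 0},
    {"xyz": [0,0,0],"roll": 0}
  ],
  "grip": 255
}}

```text
time_s: 20.72
position: [0.5949, -0.0136, 0.061]
tool_rot: [0.707, 0.707, 0.001, 0.001]
wrist_force: [0.5, -0.4, 5.5]
finger_gap: 0.0518
grip_force: 63.2
```

Call:
{"api": "jog_arm", "payload": {
  "increments": [
    {"xyz": [0,0,-10],"roll": 0},
    {"xyz": [0,0,-30],"roll": 0},
    {"xyz": [5,-2,-60],"roll": 0},
    {"xyz": [25,-9,-78],"roll": 0},
    {"xyz": [55,-19,-80],"roll": 0},
    {"xyz": [90,-32,-80],"roll": 0},
    {"xyz": [126,-44,-80],"roll": 0},
    {"xyz": [162,-57,-80],"roll": 0},
    {"xyz": [198,-70,-80],"roll": 0},
    {"xyz": [234,-82,-80],"roll": 0},
    {"xyz": [264,-93,-80],"roll": 0},
    {"xyz": [280,-98,-80],"roll": 0}
  ]
}}

```text
time_s: 21.72
position: [0.4931, 0.2693, 0.1387]
tool_rot: [0.706, 0.708, -0.0, -0.001]
wrist_force: [0.8, -0.4, -1.9]
finger_gap: 0.0517
grip_force: 63.1
```

Call:
{"api": "jog_arm", "payload": {
  "increments": [
    {"xyz": [20,-7,0],"roll": 0},
    {"xyz": [34,-12,0],"roll": 0},
    {"xyz": [41,-14,0],"roll": 0},
    {"xyz": [41,-14,20],"roll": 0},
    {"xyz": [41,-14,50],"roll": 0},
    {"xyz": [41,-14,75],"roll": 0},
    {"xyz": [41,-14,88],"roll": 0},
    {"xyz": [41,-14,92],"roll": 0},
    {"xyz": [41,-14,93],"roll": 0},
    {"xyz": [41,-14,94],"roll": 0},
    {"xyz": [41,-14,94],"roll": 0}
  ]
}}

```text
time_s: 22.63
position: [0.4819, 0.3075, 0.0459]
tool_rot: [0.707, 0.707, 0.0, 0.0]
wrist_force: [-0.9, -1.0, 0.6]
finger_gap: 0.0514
grip_force: 63.2
```

Call:
{"api": "jog_arm", "payload": {
  "increments": [
    {"xyz": [0,0,0.5],"roll": 0},
    {"xyz": [0,0,1],"roll": 0},
    {"xyz": [0,0,1],"roll": 0}
  ]
}}

```text
time_s: 22.88
position: [0.482, 0.3076, 0.0458]
tool_rot: [0.707, 0.707, 0.0, 0.0]
wrist_force: [-2.9, -2.9, 7.1]
finger_gap: 0.0517
grip_force: 64.2
```

Call:
{"api": "jog_arm", "payload": {
  "increments": [
    {"xyz": [0,0,0],"roll": 0},
    {"xyz": [0,0,0],"roll": 0},
    {"xyz": [0,0,0],"roll": 0},
    {"xyz": [0,0,0],"roll": 0},
    {"xyz": [0,0,0],"roll": 0},
    {"xyz": [0,0,0],"roll": 0},
    {"xyz": [0,0,-20],"roll": 0},
    {"xyz": [0,0,-50],"roll": 0},
    {"xyz": [0,0,-85],"roll": 0},
    {"xyz": [0,0,-120],"roll": 0},
    {"xyz": [0,0,-155],"roll": 0},
    {"xyz": [0,0,-180],"roll": 0}
  ],
  "grip": 0
}}

```text
time_s: 23.88
position: [0.4822, 0.308, 0.2279]
tool_rot: [0.707, 0.707, 0.002, 0.001]
wrist_force: [1.1, -0.0, 1.2]
finger_gap: 0.0856
grip_force: 0.0
```

Call:
{"api": "jog_arm", "payload": {
  "increments": [
    {"xyz": [-25,0,0],"roll": 0},
    {"xyz": [-60,0,0],"roll": 0},
    {"xyz": [-100,0,0],"roll": 0},
    {"xyz": [-140,0,0],"roll": 0},
    {"xyz": [-180,0,0],"roll": 0},
    {"xyz": [-220,0,0],"roll": 0},
    {"xyz": [-260,0,0],"roll": 0},
    {"xyz": [-300,0,0],"roll": 0},
    {"xyz": [-340,0,0],"roll": 0},
    {"xyz": [-380,0,0],"roll": 0},
    {"xyz": [-420,0,0],"roll": 0},
    {"xyz": [-460,0,0],"roll": 0}
  ]
}}

```text
time_s: 24.88
position: [0.4811, -0.1544, 0.2242]
tool_rot: [0.707, 0.707, 0.0, 0.0]
wrist_force: [1.9, 0.2, -0.8]
finger_gap: 0.0855
grip_force: 0.0
```

Call:
{"api": "jog_arm", "payload": {
  "increments": [
    {"xyz": [-40,0,0],"roll": 0},
    {"xyz": [-80,-1,0],"roll": 0},
    {"xyz": [-118,-2,0],"roll": 0},
    {"xyz": [-150,-3,0],"roll": 0},
    {"xyz": [-172,-4,0],"roll": 0},
    {"xyz": [-184,-4,0],"roll": 0},
    {"xyz": [-184,-4,0],"roll": 0},
    {"xyz": [-184,-4,0],"roll": 0}
  ]
}}

```text
time_s: 25.55
position: [0.4775, -0.336, 0.2237]
tool_rot: [0.707, 0.707, 0.0, -0.001]
wrist_force: [0.0, -0.0, 0.1]
finger_gap: 0.0854
grip_force: 0.0
```

```bash
python3 - <<'E'
from h import *
s=r.sense();print(s["position"],s["tool_rot"])
c=read_camera("scene"); np.savez("scene4.npz",**c); cv2.imwrite("pics/s4.png",c["img"][...,::-1])
W=pts(c)*1000; X,Y,Z=W[...,0],W[...,1],W[...,2]
p=W[(abs(X-482)<50)&(abs(Y-307)<50)&(Z>40)&(Z<88)]; print(np.round(circ(p[:,:2]),1))
E
```

```text
[ 0.47753614 -0.33603019  0.22374968] [ 7.07202863e-01  7.07010440e-01  2.71835028e-04 -5.25022274e-04]
[482.6 307.1  25.4]
```

View pics/s4.png

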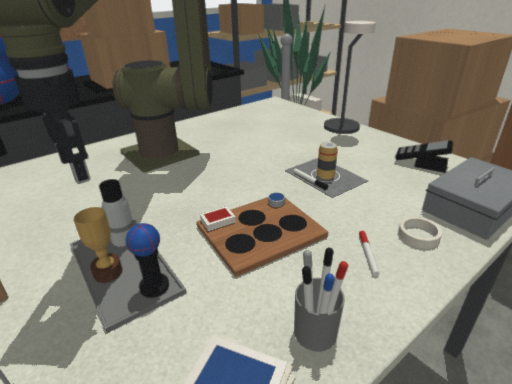

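The can stands inside the ring at (327,162), the three others stand in the tray, and the tin and pack have not moved.

Call:
{"api": "jog_arm", "payload": {
  "increments": [
    {"xyz": [0,0,15],"roll": 0},
    {"xyz": [0,0,35],"roll": 0},
    {"xyz": [0,0,60],"roll": 0},
    {"xyz": [0,0,85],"roll": 0},
    {"xyz": [0,0,103],"roll": 0},
    {"xyz": [0,0,111],"roll": 0},
    {"xyz": [0,0,111],"roll": 0},
    {"xyz": [0,0,111],"roll": 0}
  ]
}}

```text
time_s: 26.27
position: [0.478, -0.3356, 0.1136]
tool_rot: [0.707, 0.708, 0.0, 0.0]
wrist_force: [0.5, -0.7, 0.3]
finger_gap: 0.0855
grip_force: 0.0
```

Call:
{"api": "jog_arm", "payload": {
  "increments": [
    {"xyz": [0,0,0],"roll": 0},
    {"xyz": [0,0,0],"roll": 0},
    {"xyz": [0,0,0],"roll": 0},
    {"xyz": [0,0,0],"roll": 0},
    {"xyz": [0,0,0],"roll": 0},
    {"xyz": [0,0,0],"roll": 0},
    {"xyz": [0,0,0],"roll": 0},
    {"xyz": [0,0,0],"roll": 0}
  ],
  "grip": 255
}}

```text
time_s: 26.93
position: [0.4784, -0.3374, 0.1154]
tool_rot: [0.707, 0.707, 0.0, 0.002]
wrist_force: [-1.6, 0.4, 6.3]
finger_gap: 0.0523
grip_force: 62.7
```

Call:
{"api": "jog_arm", "payload": {
  "increments": [
    {"xyz": [0,0,-10],"roll": 0},
    {"xyz": [0,0,-30],"roll": 0},
    {"xyz": [0,0,-60],"roll": 0},
    {"xyz": [0,0,-88],"roll": 0},
    {"xyz": [8,0,-100],"roll": 0},
    {"xyz": [28,4,-100],"roll": 0},
    {"xyz": [58,12,-100],"roll": 0},
    {"xyz": [94,22,-100],"roll": 0},
    {"xyz": [130,34,-100],"roll": 0},
    {"xyz": [166,46,-100],"roll": 0},
    {"xyz": [202,58,-100],"roll": 0},
    {"xyz": [238,70,-100],"roll": 0}
  ]
}}

```text
time_s: 27.93
position: [0.5469, -0.096, 0.2122]
tool_rot: [0.707, 0.707, -0.0, -0.001]
wrist_force: [0.8, -0.7, -2.7]
finger_gap: 0.0523
grip_force: 63.5
```

Call:
{"api": "jog_arm", "payload": {
  "increments": [
    {"xyz": [36,13,0],"roll": 0},
    {"xyz": [72,27,0],"roll": 0},
    {"xyz": [106,41,0],"roll": 0},
    {"xyz": [132,52,0],"roll": 0},
    {"xyz": [147,58,0],"roll": 0},
    {"xyz": [150,59,0],"roll": 0},
    {"xyz": [150,59,10],"roll": 0},
    {"xyz": [150,59,30],"roll": 0},
    {"xyz": [150,59,55],"roll": 0},
    {"xyz": [150,59,72],"roll": 0},
    {"xyz": [150,59,80],"roll": 0},
    {"xyz": [150,59,80],"roll": 0}
  ]
}}

```text
time_s: 28.93
position: [0.6049, 0.0505, 0.1313]
tool_rot: [0.708, 0.707, -0.001, -0.001]
wrist_force: [0.3, 0.1, -2.4]
finger_gap: 0.0519
grip_force: 63.7
```

Call:
{"api": "jog_arm", "payload": {
  "increments": [
    {"xyz": [0.5,0.5,1],"roll": 0},
    {"xyz": [0.5,0.5,2],"roll": 0},
    {"xyz": [0.5,0.5,3],"roll": 0},
    {"xyz": [0.5,0.5,4],"roll": 0},
    {"xyz": [0.5,0.5,5],"roll": 0},
    {"xyz": [0.5,0.5,5],"roll": 0},
    {"xyz": [0.5,0.5,5],"roll": 0}
  ]
}}

```text
time_s: 29.52
position: [0.6073, 0.0521, 0.1295]
tool_rot: [0.707, 0.707, 0.0, 0.0]
wrist_force: [-3.7, -0.0, 6.2]
finger_gap: 0.0522
grip_force: 64.5
```

Contact at (607.3, 52.1). Release and go to the ball in the tray, at (572.5, -280.5).

Call:
{"api": "jog_arm", "payload": {
  "increments": [
    {"xyz": [0,0,-0.5],"roll": 0},
    {"xyz": [0,0,-0.5],"roll": 0},
    {"xyz": [0,0,-0.5],"roll": 0},
    {"xyz": [0,0,-0.5],"roll": 0},
    {"xyz": [0,0,-0.5],"roll": 0},
    {"xyz": [0,0,-0.5],"roll": 0},
    {"xyz": [0,0,-15],"roll": 0},
    {"xyz": [0,0,-40],"roll": 0},
    {"xyz": [0,0,-70],"roll": 0},
    {"xyz": [0,0,-95],"roll": 0},
    {"xyz": [0,0,-102],"roll": 0},
    {"xyz": [0,0,-102],"roll": 0}
  ],
  "grip": 0
}}

```text
time_s: 30.52
position: [0.6088, 0.0521, 0.2346]
tool_rot: [0.707, 0.707, 0.003, 0.003]
wrist_force: [0.1, 0.8, -0.6]
finger_gap: 0.0852
grip_force: 0.0
```

Call:
{"api": "jog_arm", "payload": {
  "increments": [
    {"xyz": [-25,-3,0],"roll": 0},
    {"xyz": [-60,-6,0],"roll": 0},
    {"xyz": [-98,-10,0],"roll": 0},
    {"xyz": [-136,-14,0],"roll": 0},
    {"xyz": [-174,-18,0],"roll": 0},
    {"xyz": [-212,-22,0],"roll": 0},
    {"xyz": [-250,-26,0],"roll": 0},
    {"xyz": [-287,-30,0],"roll": 0},
    {"xyz": [-314,-33,0],"roll": 0},
    {"xyz": [-329,-35,0],"roll": 0},
    {"xyz": [-333,-35,0],"roll": 0},
    {"xyz": [-333,-35,0],"roll": 0}
  ]
}}

```text
time_s: 31.52
position: [0.5716, -0.281, 0.2287]
tool_rot: [0.707, 0.707, -0.0, -0.001]
wrist_force: [-0.1, 0.5, 0.1]
finger_gap: 0.0852
grip_force: 0.0
```

```bash
python3 - <<'E'
from h import *
c=read_camera("scene"); W=pts(c)*1000; X,Y,Z=W[...,0],W[...,1],W[...,2]; print(r.sense()["position"])
for n,x,y,lo,hi in (("ball",572,-280,110,145),("trophybase",607,52,24,45),("trophycup",607,52,128,160),("flask",391,-271,120,148)):
    p=W[(abs(X-x)<38)&(abs(Y-y)<38)&(Z>lo)&(Z<hi)]; print(n,len(p),np.round(circ(p[:,:2]),1))
E
```

```text
[ 0.57190474 -0.28000878  0.22907625]
ball 692 [ 576.3 -281.6   22.2]
trophybase 178 [605.8  52.2  27.1]
trophycup 488 [606.6  51.6  25.4]
flask 231 [ 391.8 -271.3   18.3]
```

Trophy stands well. Ball: descend from z 229 to 104.

Call:
{"api": "jog_arm", "payload": {
  "increments": [
    {"xyz": [0,0,15],"roll": 0},
    {"xyz": [0,0,35],"roll": 0},
    {"xyz": [0,0,60],"roll": 0},
    {"xyz": [0,0,88],"roll": 0},
    {"xyz": [0,0,110],"roll": 0},
    {"xyz": [0,0,122],"roll": 0},
    {"xyz": [0,0,125],"roll": 0},
    {"xyz": [0,0,125],"roll": 0},
    {"xyz": [0,0,125],"roll": 0}
  ]
}}

```text
time_s: 32.32
position: [0.573, -0.2808, 0.1063]
tool_rot: [0.707, 0.707, 0.0, 0.001]
wrist_force: [0.2, 0.5, 1.0]
finger_gap: 0.0858
grip_force: 0.0
```

Call:
{"api": "jog_arm", "payload": {
  "increments": [
    {"xyz": [0,0,0],"roll": 0},
    {"xyz": [0,0,0],"roll": 0},
    {"xyz": [0,0,0],"roll": 0},
    {"xyz": [0,0,0],"roll": 0},
    {"xyz": [0,0,0],"roll": 0},
    {"xyz": [0,0,0],"roll": 0},
    {"xyz": [0,0,0],"roll": 0},
    {"xyz": [0,0,0],"roll": 0}
  ],
  "grip": 255
}}

```text
time_s: 32.98
position: [0.5732, -0.2818, 0.1074]
tool_rot: [0.707, 0.707, 0.0, 0.002]
wrist_force: [-1.5, 1.1, 6.4]
finger_gap: 0.055
grip_force: 64.4
```

Call:
{"api": "jog_arm", "payload": {
  "increments": [
    {"xyz": [0,0,-10],"roll": 0},
    {"xyz": [0,0,-30],"roll": 0},
    {"xyz": [4,0,-52],"roll": 0},
    {"xyz": [20,1,-60],"roll": 0},
    {"xyz": [48,3,-60],"roll": 0},
    {"xyz": [80,6,-60],"roll": 0},
    {"xyz": [112,8,-60],"roll": 0},
    {"xyz": [144,11,-60],"roll": 0},
    {"xyz": [172,13,-60],"roll": 0},
    {"xyz": [190,15,-60],"roll": 0},
    {"xyz": [195,15,-60],"roll": 0},
    {"xyz": [195,15,-60],"roll": 0}
  ]
}}

```text
time_s: 33.98
position: [0.5863, -0.0838, 0.1643]
tool_rot: [0.706, 0.708, -0.0, -0.001]
wrist_force: [0.5, 0.0, -2.5]
finger_gap: 0.0554
grip_force: 64.3
```

Call:
{"api": "jog_arm", "payload": {
  "increments": [
    {"xyz": [0,0,10],"roll": 0},
    {"xyz": [0,0,25],"roll": 0},
    {"xyz": [0,0,36],"roll": 0},
    {"xyz": [0,0,41],"roll": 0},
    {"xyz": [0,0,43],"roll": 0},
    {"xyz": [0,0,44],"roll": 0},
    {"xyz": [0,0,45],"roll": 0},
    {"xyz": [0,0,45],"roll": 0},
    {"xyz": [0,0,45],"roll": 0}
  ]
}}

```text
time_s: 34.73
position: [0.5871, -0.0868, 0.1215]
tool_rot: [0.707, 0.707, -0.0, 0.0]
wrist_force: [-4.2, 1.1, 5.5]
finger_gap: 0.0552
grip_force: 65.1
```

Call:
{"api": "jog_arm", "payload": {
  "increments": [
    {"xyz": [0,0,-0.5],"roll": 0},
    {"xyz": [0,0,-0.5],"roll": 0},
    {"xyz": [0,0,-0.5],"roll": 0},
    {"xyz": [0,0,-0.5],"roll": 0},
    {"xyz": [0,0,-0.5],"roll": 0},
    {"xyz": [0,0,-0.5],"roll": 0},
    {"xyz": [0,0,-15],"roll": 0},
    {"xyz": [0,0,-40],"roll": 0},
    {"xyz": [0,0,-72],"roll": 0},
    {"xyz": [0,0,-102],"roll": 0},
    {"xyz": [0,0,-108],"roll": 0},
    {"xyz": [0,0,-108],"roll": 0}
  ],
  "grip": 0
}}

```text
time_s: 35.73
position: [0.5888, -0.0863, 0.2319]
tool_rot: [0.707, 0.707, 0.002, 0.003]
wrist_force: [-0.2, 0.3, -0.2]
finger_gap: 0.0855
grip_force: 0.0
```

Call:
{"api": "jog_arm", "payload": {
  "increments": [
    {"xyz": [-18,-20,0],"roll": 0},
    {"xyz": [-44,-47,0],"roll": 0},
    {"xyz": [-70,-75,0],"roll": 0},
    {"xyz": [-96,-103,0],"roll": 0},
    {"xyz": [-122,-131,0],"roll": 0},
    {"xyz": [-148,-158,0],"roll": 0},
    {"xyz": [-170,-181,0],"roll": 0},
    {"xyz": [-181,-193,0],"roll": 0},
    {"xyz": [-184,-196,0],"roll": 0},
    {"xyz": [-184,-196,0],"roll": 0},
    {"xyz": [-184,-196,0],"roll": 0}
  ]
}}

```text
time_s: 36.65
position: [0.391, -0.2694, 0.2269]
tool_rot: [0.707, 0.707, 0.0, -0.001]
wrist_force: [-0.8, 0.0, -0.7]
finger_gap: 0.0853
grip_force: 0.0
```

```bash
python3 - <<'E'
from h import *
c=read_camera("scene"); W=pts(c)*1000; X,Y,Z=W[...,0],W[...,1],W[...,2]; print(r.sense()["position"])
for n,x,y,lo,hi in (("ballfoot",588,-86,19,24),("ball",588,-86,125,150),("trophybase",607,52,24,45),("flask",391,-271,120,148)):
    p=W[(abs(X-x)<38)&(abs(Y-y)<38)&(Z>lo)&(Z<hi)]; print(n,len(p),np.round(circ(p[:,:2]),1))
cv2.imwrite("pics/s5.png",c["img"][...,::-1])
E
```

```text
[ 0.3913947  -0.26922087  0.22717202]
ballfoot 165 [588.2 -85.6  33.9]
ball 322 [587.1 -85.7  26.5]
trophybase 175 [605.7  52.3  27.3]
flask 235 [ 391.6 -271.3   18.4]
```

View pics/s5.png

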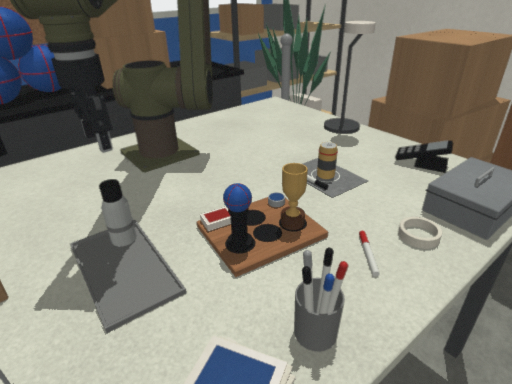

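The ball (237,215) and the trophy (294,195) stand on their pads, the can is in the ring (327,162), and only the flask (115,212) is left in the tray. Descend 227 to 121 for the flask.

Call:
{"api": "jog_arm", "payload": {
  "increments": [
    {"xyz": [-1,0,15],"roll": 0},
    {"xyz": [-1,0,35],"roll": 0},
    {"xyz": [-1,0,60],"roll": 0},
    {"xyz": [-1,0,85],"roll": 0},
    {"xyz": [-1,0,99],"roll": 0},
    {"xyz": [-1,0,105],"roll": 0},
    {"xyz": [-1,0,105],"roll": 0},
    {"xyz": [-1,0,105],"roll": 0}
  ]
}}

```text
time_s: 37.37
position: [0.3918, -0.2707, 0.1235]
tool_rot: [0.707, 0.708, 0.0, 0.0]
wrist_force: [0.1, 0.3, 1.1]
finger_gap: 0.0855
grip_force: 0.0
```

Call:
{"api": "jog_arm", "payload": {
  "increments": [
    {"xyz": [0,0,0],"roll": 0},
    {"xyz": [0,0,0],"roll": 0},
    {"xyz": [0,0,0],"roll": 0},
    {"xyz": [0,0,0],"roll": 0},
    {"xyz": [0,0,0],"roll": 0},
    {"xyz": [0,0,0],"roll": 0},
    {"xyz": [0,0,0],"roll": 0},
    {"xyz": [0,0,0],"roll": 0},
    {"xyz": [0,0,0],"roll": 0},
    {"xyz": [0,0,0],"roll": 0}
  ],
  "grip": 255
}}

```text
time_s: 38.2
position: [0.3916, -0.2717, 0.1244]
tool_rot: [0.707, 0.707, -0.0, 0.001]
wrist_force: [-1.6, 0.1, 5.7]
finger_gap: 0.0393
grip_force: 60.6
```

Call:
{"api": "jog_arm", "payload": {
  "increments": [
    {"xyz": [0,0,-10],"roll": 0},
    {"xyz": [0,0,-30],"roll": 0},
    {"xyz": [0,0,-55],"roll": 0},
    {"xyz": [15,8,-70],"roll": 0},
    {"xyz": [45,23,-70],"roll": 0},
    {"xyz": [80,41,-70],"roll": 0},
    {"xyz": [115,60,-70],"roll": 0},
    {"xyz": [150,78,-70],"roll": 0},
    {"xyz": [185,96,-70],"roll": 0},
    {"xyz": [220,114,-70],"roll": 0},
    {"xyz": [248,129,-70],"roll": 0},
    {"xyz": [264,137,-70],"roll": 0}
  ]
}}

```text
time_s: 39.2
position: [0.5283, -0.0037, 0.1924]
tool_rot: [0.706, 0.708, 0.0, -0.001]
wrist_force: [-1.0, -0.5, -2.2]
finger_gap: 0.0398
grip_force: 61.1
```

Call:
{"api": "jog_arm", "payload": {
  "increments": [
    {"xyz": [0,0,0],"roll": 0},
    {"xyz": [0,0,10],"roll": 0},
    {"xyz": [0,0,28],"roll": 0},
    {"xyz": [0,0,42],"roll": 0},
    {"xyz": [0,0,49],"roll": 0},
    {"xyz": [0,0,51],"roll": 0},
    {"xyz": [0,0,52],"roll": 0},
    {"xyz": [0,0,53],"roll": 0},
    {"xyz": [0,0,53],"roll": 0}
  ]
}}

```text
time_s: 39.95
position: [0.5285, -0.0073, 0.1409]
tool_rot: [0.707, 0.707, 0.0, 0.001]
wrist_force: [0.7, 0.1, -2.9]
finger_gap: 0.0392
grip_force: 61.3
```

Call:
{"api": "jog_arm", "payload": {
  "increments": [
    {"xyz": [0,0,1],"roll": 0},
    {"xyz": [0,0,2],"roll": 0},
    {"xyz": [0,0,3],"roll": 0},
    {"xyz": [0,0,3.5],"roll": 0},
    {"xyz": [0,0,3.5],"roll": 0}
  ]
}}

```text
time_s: 40.37
position: [0.5286, -0.007, 0.1384]
tool_rot: [0.707, 0.707, 0.0, 0.001]
wrist_force: [-2.4, 0.0, 5.5]
finger_gap: 0.0394
grip_force: 62.1
```

Call:
{"api": "jog_arm", "payload": {
  "increments": [
    {"xyz": [0,0,-0.5],"roll": 0},
    {"xyz": [0,0,-0.5],"roll": 0},
    {"xyz": [0,0,-0.5],"roll": 0},
    {"xyz": [0,0,-0.5],"roll": 0},
    {"xyz": [0,0,-0.5],"roll": 0},
    {"xyz": [0,0,-0.5],"roll": 0},
    {"xyz": [0,0,-15],"roll": 0},
    {"xyz": [0,0,-40],"roll": 0},
    {"xyz": [0,0,-70],"roll": 0},
    {"xyz": [0,0,-95],"roll": 0},
    {"xyz": [0,0,-100],"roll": 0},
    {"xyz": [0,0,-100],"roll": 0}
  ],
  "grip": 0
}}

```text
time_s: 41.37
position: [0.5294, -0.0071, 0.2393]
tool_rot: [0.707, 0.707, 0.002, 0.002]
wrist_force: [1.1, -0.1, -0.5]
finger_gap: 0.0854
grip_force: 0.0
```

Call:
{"api": "jog_arm", "payload": {
  "increments": [
    {"xyz": [-25,-6,0],"roll": 0},
    {"xyz": [-60,-15,0],"roll": 0},
    {"xyz": [-98,-25,0],"roll": 0},
    {"xyz": [-136,-35,0],"roll": 0},
    {"xyz": [-174,-45,0],"roll": 0},
    {"xyz": [-210,-54,0],"roll": 0},
    {"xyz": [-238,-60,0],"roll": 0},
    {"xyz": [-250,-64,0],"roll": 0},
    {"xyz": [-250,-64,0],"roll": 0},
    {"xyz": [-250,-64,0],"roll": 0},
    {"xyz": [-250,-64,0],"roll": 0}
  ]
}}

```text
time_s: 42.28
position: [0.464, -0.2558, 0.2354]
tool_rot: [0.707, 0.707, 0.0, -0.001]
wrist_force: [1.0, 0.1, -0.4]
finger_gap: 0.0857
grip_force: 0.0
```

```bash
python3 - <<'E'
from h import *
a=[]
for n in ("scene","top"):
    c=read_camera(n); a.append(c["img"][120:300,60:420,::-1]); W=pts(c)*1000; X,Y,Z=W[...,0],W[...,1],W[...,2]
    for o,x,y,lo,hi in (("ball",588,-86,125,150),("trophybase",607,52,24,45),("cup",607,52,128,160),("flaskcap",528,-8,132,160),("flaskbody",528,-8,30,100),("can",482,307,30,88)):
        p=W[(abs(X-x)<36)&(abs(Y-y)<36)&(Z>lo)&(Z<hi)]
        if len(p)>20: print(n,o,len(p),np.round(circ(p[:,:2]),1))
cv2.imwrite("pics/end.png",cv2.resize(np.vstack(a),(600,600)))
E
```

```text
scene ball 321 [587.  -85.6  26.7]
scene trophybase 173 [606.   52.3  27. ]
scene cup 491 [606.6  51.6  25.4]
scene flaskcap 210 [527.6  -6.5  19.6]
scene flaskbody 379 [529.6  -6.4  25.5]
scene can 337 [482.6 306.9  25.4]
top ball 205 [586.3 -85.2  26.4]
top trophybase 54 [605.7  51.8  26.6]
top cup 238 [605.1  51.3  24.9]
top flaskcap 47 [528.6  -6.8  20.3]
top flaskbody 110 [528.1  -9.9  28.9]
top can 228 [484.8 307.3  26.8]
```

View pics/end.png

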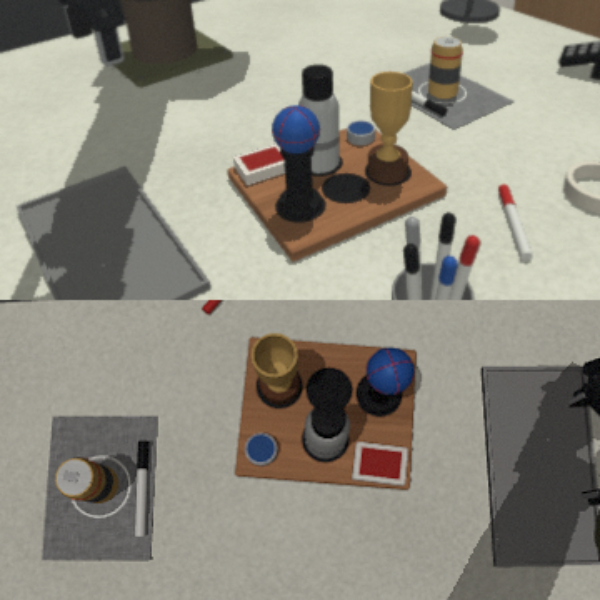

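All four stand upright: trophy, ball and flask on their own pads, the can in the ring; the tin and pack have not moved and the arm is clear.

```bash
python3 -c "
from bench import sign_off; print(sign_off())"
```

```text
the job is handed in; nothing more can be done
None
```

The job is done and handed in: the can stands inside the ring on the signing mat, the flask, trophy and ball are back upright on their own pads, and the tin and card pack were not disturbed.

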